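Switch off the injector rig and unload it

ROBOT

A 6-joint arm with a two-finger parallel gripper is mounted at the origin on a cart in front of the work surface, level with it; the furniture and walls round the work are solid. World frame = base frame: x ahead of the robot, y to its left, z up, the work surface at z = 0. Lengths are in m, angles in rad, forces in N, time in s.
With the tool pointing down it reaches from about 0.425 to 0.95 m from the base axis. Payload 3.5 kg.
Tool frame: the origin (TCP) lies between the finger pads; the fingertips stand 17 mm ahead of it and the grasp point (between the pads) lies 2 mm behind it; z points along the fingers, y is the line along which they close (so a half turn about z gives the same grasp; the last joint's range is limited). The gripper opens to 85 mm and grips with 20 to 120 N. Pads are 22 mm wide; open, the fingers measure 114 mm over their backs; the gripper's body (76 mm by 85 mm) begins 54 mm behind the grasp point. The pads swing forward as they close: fully open they stand 13 mm farther back than shut.
Start: joints at [-1.39, 0.286, 1.577, -0, 1.279, -0.15], TCP at [0.219, -0.638, 0.248] pointing down, gripper open.
Joint ranges: [-2.77, 2.77], [-0.9, 2.22], [0.21, 2.48], [-1.53, 4.67], [0.24, 2.81], [-2.84, 2.84]. Speed limits (rad/s): [2.79, 2.79, 3.14, 3.14, 3.14, 3.14].

INTERFACE

Orientations are given as a rotation vector (axis times angle).
In Python, from cell import robot gives the robot as it stands.
- The arm moves only by the shell command python3 -m creep 'ROWS' [FORCE]. ROWS is JSON, a list that holds one entry, the list of rows, each a list of 7 numbers: the shift along the tool's x, y, z in cm, then the turn, a rotation vector about the tool's x, y, z in degrees, then the finger opening in cm, from 0 to 8.54. A call has 1 to 10 rows; each row shifts and turns the commanded pose from where the row before left it, along the tool's axes as they then stand; what a row does not reach is not made up. A row lasts 1/8 s, in which the tool goes at most 62.5 mm and 10.7 degrees, less where a joint would pass 70% of its speed; a pose out of reach is approached as far as the arm can. A call with a gripper value outside its range is refused whole. The fingers move at their own pace and stop on an object; FORCE is the grip in N (left out, the last holds). Time passes only in rows, so rows that do not move let the fingers close. It gives the time, the measured TCP pose, the force, the opening and the grip force at its end, in the units of the state.
- robot.get_obs(): the state, without advancing time (a new reading comes with each control period).
- robot.camera(name): name is "scene" or "top" or "wrist"; returns (picture, depth): 420x560x3 uint8, red, green, blue; 420x560 float32, m along the optical axis (not along the pixel's ray), 0 where there is no reading.
- robot.get_calibration(name): a dict with "fov_y" (degrees; the focal length in pixels is half the picture's height over the tangent of half this angle, whatever the lens; pixels are square), "cx", "cy" (the principal point, pixels), "view" (4x4, takes a point from world to camera coordinates); the wrist camera has in their place "tool_from_camera" (4x4, takes a point from camera to tool coordinates, whose origin is the TCP and whose axes are the flange's). Camera axes: x right, y down, z forward; pixel columns grow to the right and rows downward; lengths in m; the calibration is good to about 2 mm. A picture is of the moment at which its call begins: read the wrist's pose just before it. get_calibration takes no time and is no camera call.
- robot.close_job(): hands the job in; it is judged then, once.
Trained networks look in the newest picture that a camera, given by its name, has taken for a name from the list of things; names that differ only in an ending like _2 or _b are one class to them, and where a whole thing is asked for, a point or a joint stands for the part that bears it (a point fixed in the world has none). Each returns a list of dicts, best first, with "confidence" (0 to 1); they miss things now and then, are a little off and sometimes report something else, mostly with a low value. They report only what shows in the picture. A call takes as long as a camera call.
- robot.trace(query, camera): "region" (420x560 bool, what is visible of it).
- robot.place_of(query, camera): "centre" ([x, y, z] in m, in world coordinates, good to about 4 mm: a listed point, or the origin of a listed thing).
The state is a dict: "clock": time; "qpos": joint angles; "qd": joint speeds; "effort": joint torques, N m; "eef_pos": TCP position; "tool_rot": TCP orientation; "force": force on the tool from outside, world axes, zero at the start; "ft_torque": the same for the moment, N m; "width": opening from 0.0 (shut) to 1.0 (fully open); "finger_force": force on a finger pad.
Only numpy, scipy, OpenCV 4.12 (cv2) and the standard library are available. Lean on these libraries where they do the work, as an engineer would, in place of code of your own. Each camera call takes 0.05 s, during which the arm holds its last target. There are 200 camera calls.

TASK

The injector rig is still live: first switch it off at its locking toggle (lift the collar, tip the lever over towards you, and let the collar drop home), then undo the hand nut, which has a left-hand thread and so loosens clockwise, up to its upper stop, and swing the hold-down bar well aside. Move every injector from the rig into the metal tray, laid flat on its floor side by side along the tray's longer side. Last, swing the bar fully back over the empty cradles, leaving the switch off and the nut loose, and do not disturb the other things on the bench.

Things in the scene. Friction and masses are not known exactly. Their poses are not given: they have to be found in the camera images.
- rig: fixed grey base plate 280 x 255 x 12 mm (y from -165 to +90 mm) carrying the whole rig; origin on the bench under the middle of its cradles; x points away from the robot, y to the left, z up. The switch housing stands at y = -133 mm (50 mm wide in y, 60 mm high, steel gate cheeks on it to 98 mm)
- cradle (a point): middle of the cradles, on the middle slot's floor, 26 mm above the bench, axes as the rig's. Two aluminium rails at y = -50 and +25 mm (12 mm wide in y, teeth to 44 mm above the bench) form three slots at x = -60, 0, +60 mm, each 30 mm wide; injectors lie in them along y, nozzle tips to +y
- collar_grip (a point): centre of the toggle's black collar, a knurled sleeve 30 mm in diameter, 42 mm long, on the steel lever; z axis = along the lever outwards, y axis = the lever's hinge axis. The lever's ball end reaches 52 mm past this point when the collar is down. Best pinched across the y axis. The point is 78 mm from toggle_pivot with the collar down
- toggle_pivot (a point): point on the lever's hinge axis (parallel to the rig's y), 52 mm above the bench
- toggle (a joint): lever angle, rad: 0 = ON, leaning 0.4 rad from upright away from the robot (rig +x); 0.8 = OFF, leaning 0.4 rad towards the robot (rig -x). It stays where it is left. With the collar down, a cross pin is stopped by a hump between the two ends; the collar must be lifted 9 mm or more, all the way over the middle
- collar (a joint): how far the collar is pulled up along the lever, m: 0 = home (sprung down), 0.016 = fully up; the spring pulls with 3 to 6 N
- nut_grip (a point): on the axis of the black fluted hand nut (44 mm in diameter, gripping part 32 mm high), 2 mm above the middle of its gripping part, 14 mm below its top; rises with the nut
- nut (a joint): nut angle, rad: 0 = tight; grows as the nut is turned clockwise seen from above (left-hand thread), to a stop at 2.9; the nut climbs its upright stud 4 mm per rad; about 0.12 N m of friction. Its skirt holds the bar's fork until it has been turned about 1.3 rad. The bar is free for certain from 2.2
- bar_handle (a point): middle of the bar's upright black handle, a round post 22 mm in diameter and 36 mm high (this point half-way up, 18 mm above the bar), 135 mm from bar_pivot. The steel bar is 22 mm wide, lies 49 to 61 mm above the bench and reaches 238 mm from its pivot
- bar_pivot (a point): on the upright hinge axis of the hold-down bar, at the height of the handle's point
- bar (a joint): bar angle, rad: 0 = closed over the injectors (along the rig's x, against its stop); grows counter-clockwise from above, swinging to the left, to 1.5; it stays where it is left (friction 0.15 N m). From 1.2 it is clear of the injectors
- injector_a_mid (a point): rail injector on its side: body 24 mm across, 25 mm high; 182 to 195 mm long, about 0.5 kg. Point: middle of the thick body, the place to grip, 12.5 mm above the underside; y axis along it from nozzle tip (115 mm away) to black plug end (80 mm away), z up; a 16 mm wide stub on top, about 13 mm from the point towards the plug, reaches 48 mm above the underside. Absent in some starts
- injector_b_mid (a point): rail injector on its side: body 24 mm across, 25 mm high; 182 to 195 mm long, about 0.5 kg. Point: middle of the thick body, the place to grip, 12.5 mm above the underside; y axis along it from nozzle tip (115 mm away) to black plug end (80 mm away), z up; a 16 mm wide stub on top, about 13 mm from the point towards the plug, reaches 48 mm above the underside. Absent in some starts
- injector_c_mid (a point): rail injector on its side: body 24 mm across, 25 mm high; 182 to 195 mm long, about 0.5 kg. Point: middle of the thick body, the place to grip, 12.5 mm above the underside; y axis along it from nozzle tip (115 mm away) to black plug end (80 mm away), z up; a 16 mm wide stub on top, about 13 mm from the point towards the plug, reaches 48 mm above the underside. Absent in some starts
- tray: loose aluminium tray, 200 mm (its x) by 226 mm (its y) and 22 mm high, walls and floor 3 mm; origin at the centre of its underside; lies right of the rig, empty at the start; 0.9 kg
- tin: bystander, leave alone: blue grease tin 68 mm wide; origin under its middle
- brush: bystander, leave alone: brass brush 210 mm long; origin under its middle
- driver: bystander, leave alone: black screwdriver 200 mm long; origin under its middle
- roll: bystander, leave alone: roll of black tape 58 mm wide; origin under its middle
- hexkey: bystander, leave alone: hex key 124 mm long; origin under its middle

How it is judged:
On the way, in this order (a step that is already met when the one before it is completed fails the run):
1. the rig is switched off: lever over to OFF and the collar home (value of joint toggle above 0.68 rad and value of joint collar below 0.003 m), for 0.2 s.
2. the hand nut is loosened clockwise (all of step 1 and value of joint nut above 2.2 rad), for 0.2 s.
3. the hold-down bar is swung aside (value of joint bar above 1.15 rad), for 0.2 s.
4. every injector lies in the tray (x of injector_a_mid in the frame of tray between -0.095 and 0.095 m and y of injector_a_mid in the frame of tray between -0.06 and 0.06 m and z of injector_a_mid in the frame of tray between 0.005 and 0.026 m and angle between the y axis of each of injector_a_mid, injector_b_mid, injector_c_mid and the y axis of tray, either way round below 0.3 rad and linear speed of each of injector_a, injector_b, injector_c below 0.03 m/s and contact force between each of injector_a, injector_b, injector_c and the fingers below 0.5 N and x of injector_b_mid in the frame of tray between -0.095 and 0.095 m and y of injector_b_mid in the frame of tray between -0.06 and 0.06 m and z of injector_b_mid in the frame of tray between 0.005 and 0.026 m and x of injector_c_mid in the frame of tray between -0.095 and 0.095 m and y of injector_c_mid in the frame of tray between -0.06 and 0.06 m and z of injector_c_mid in the frame of tray between 0.005 and 0.026 m), for 0.2 s.
At the end, for the whole second after the job is handed in: lever OFF (over 0.68 rad) with its collar home (under 3 mm), nut loose (over 2 rad), bar closed (under 0.06 rad), every injector flat on the tray's floor along its longer side (within 0.3 rad), released and at rest (all of step 1 and all of step 4 and value of joint nut above 2 rad and value of joint bar below 0.06 rad); the robot touches nothing.
It fails at once if the nut is loosened while the rig is still switched on (value of joint toggle below 0.4 rad and value of joint nut above 0.8 rad).
It fails at once if a bystander is disturbed (moved over 3 cm) (distance of any of tin, brush, driver, roll, hexkey from where it was at the start of the episode above 0.03 m).
Of injector_a, injector_b, injector_c only 2 to 3 are there at a start; the rules pass over those that are not, and their reading is None.
At some moment in a run one of tray may be knocked a few centimetres aside while the robot is not near it.
Once in a run the grip may slacken for a moment while it holds something.
It also fails if it takes over 210 s, if anything falls off the work surface, if the arm or the gripper's body presses on something with over 40 N, if the wrist force passes 120 N, or if a joint passes its speed limit or range.

## Working session

There is one attempt and no reset: what is moved stays moved. The work goes in short steps, Python scripts to look and compute and a shell command to move; the robot and the scene stay as the last step left them, time stands still between calls to the robot, and variables do not carry over. Pictures are saved under pics/ and viewed, at most 14 in all, crops included, and the job is handed in when it is done.

```bash
ls; mkdir -p pics; cat > h.py <<'E'
import numpy as np, cv2
from cell import robot
from scipy.spatial.transform import Rotation as R
def snap(cam,fn=None):
    o=robot.get_obs(); im,d=robot.camera(cam)
    if fn: cv2.imwrite('pics/'+fn,im[:,:,::-1])
    return o,im,d
def cloud(cam,o,d):
    c=robot.get_calibration(cam); f=210/np.tan(np.radians(c['fov_y'])/2)
    v,u=np.mgrid[0:420,0:560]
    P=np.stack([(u-c.get('cx',280))/f*d,(v-c.get('cy',210))/f*d,d],-1)
    if 'view' in c: M=np.linalg.inv(np.array(c['view']))
    else:
        T=np.eye(4);T[:3,:3]=R.from_rotvec(o['tool_rot']).as_matrix();T[:3,3]=o['eef_pos'];M=T@np.array(c['tool_from_camera'])
    return P@M[:3,:3].T+M[:3,3]
def find(q,cam):
    return [(np.round(r['centre'],4).tolist(),round(r['confidence'],2)) for r in robot.place_of(q,cam)]
def st():
    o=robot.get_obs()
    print(o['clock'],np.round(o['eef_pos'],4),'F',np.round(o['force'],1),'w',round(o['width'],3),'ff',o['finger_force'])
    print(np.round(R.from_rotvec(o['tool_rot']).as_matrix(),3).tolist(), np.round(o['qpos'],2))
    return o
def step(target):
    "shift (cm, tool axes) to world target"
    o=robot.get_obs(); M=R.from_rotvec(o['tool_rot']).as_matrix()
    return np.round(M.T@(np.array(target)-o['eef_pos'])*100,2)
E
python3 - <<'E'
from h import *
st()
for c in('scene','top'):
    snap(c,c+'0.png')
    for q in ['rig','cradle','collar_grip','toggle_pivot','nut_grip','bar_handle','bar_pivot','injector_a_mid','tray','tin','brush','driver','roll','hexkey']:
        print(c,q,find(q,c))
E
```

```text
pics
0.0 [ 0.2191 -0.6378  0.2469] F [ 0.2 -0.7 -0.6] w 1.0 ff 0.0
[[0.946, 0.325, -0.0], [0.325, -0.946, 0.002], [0.0, -0.002, -1.0]] [-1.39  0.29  1.58 -0.    1.28 -0.15]
scene rig [([0.5495, 0.1064, 0.0013], 0.59)]
scene cradle [([0.5488, 0.1093, 0.025], 0.72)]
scene collar_grip [([0.5793, -0.0269, 0.1279], 0.63), ([0.3885, 0.4058, 0.0034], 0.6)]
scene toggle_pivot [([0.5463, -0.0302, 0.0543], 0.84), ([0.5816, 0.1631, 0.079], 0.35), ([0.488, 0.482, -0.0017], 0.23)]
scene nut_grip [([0.6531, 0.162, 0.0921], 0.57)]
scene bar_handle [([0.578, 0.1651, 0.08], 0.61)]
scene bar_pivot [([0.4441, 0.1664, 0.0745], 0.61)]
scene injector_a_mid [([0.549, 0.0864, 0.0363], 0.52)]
scene tray [([0.5194, -0.2683, -0.0006], 0.57)]
scene tin [([0.7464, -0.1813, -0.002], 0.53)]
scene brush [([0.4895, 0.4812, -0.0029], 0.97), ([0.6535, 0.1681, 0.0883], 0.31)]
scene driver [([0.5887, 0.4201, 0.0015], 0.67)]
scene roll [([0.6975, -0.1249, 0.0006], 0.45)]
scene hexkey [([0.3899, 0.4072, 0.0049], 0.52)]
top rig [([0.5486, 0.1037, -0.001], 0.86)]
top cradle [([0.547, 0.1054, 0.0246], 0.82)]
top collar_grip [([0.5766, -0.0312, 0.1202], 0.49)]
top toggle_pivot [([0.5506, -0.0298, 0.0527], 0.94), ([0.546, 0.1068, 0.0229], 0.2)]
top nut_grip [([0.6595, 0.1632, 0.0866], 0.57)]
top bar_handle [([0.5737, 0.1633, 0.0795], 0.6)]
top bar_pivot [([0.443, 0.1628, 0.0851], 0.57)]
top injector_a_mid [([0.5539, 0.082, 0.034], 0.86), ([0.5491, 0.1046, -0.0013], 0.5), ([0.5476, -0.03, 0.0541], 0.16)]
top tray [([0.5211, -0.2632, 0.0014], 0.83), ([0.4883, 0.4784, 0.0073], 0.73)]
top tin [([0.7468, -0.1808, 0.0006], 0.58)]
top brush [([0.4881, 0.4795, 0.0035], 0.93)]
top driver [([0.5906, 0.4191, 0.0029], 0.72)]
top roll [([0.6949, -0.1191, 0.0025], 0.82), ([0.6596, 0.1651, 0.0854], 0.74)]
top hexkey [([0.3927, 0.4081, 0.0036], 0.56), ([0.6593, 0.1635, 0.0887], 0.25)]
```

```bash
python3 -c "
import cv2,numpy as np
" ; ls pics
```

```text
scene0.png
top0.png
```

View pics/top0.png

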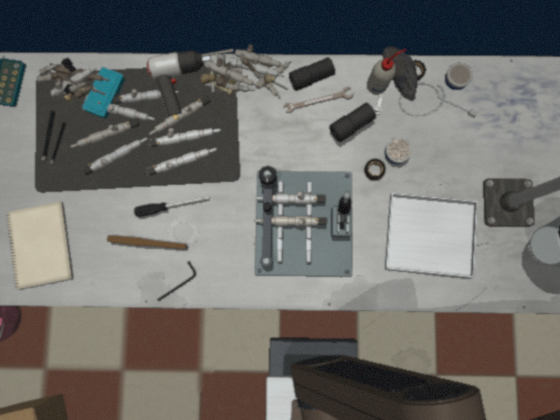

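View pics/scene0.png

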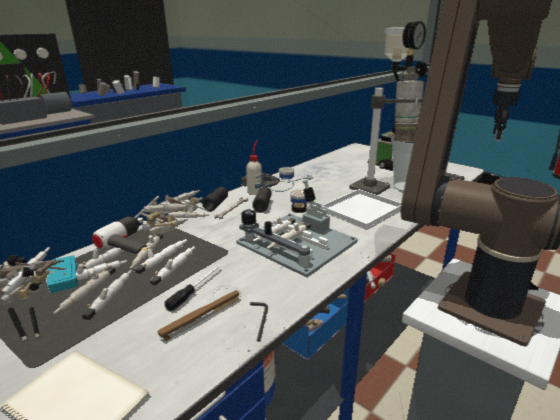

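The top view shows two injectors, in the middle slot (row ~221) and the far slot (row ~198). The toggle is at (344,205), the nut at (267,175), the bar handle at (267,207) and the tray around (432,235), turned a few degrees. The rig looks square to the world axes. There is a stand at (512,203) that I need to keep clear of.

```bash
python3 -m creep '[[[0,0,0,0,0,9.5,8.5],[0,0,0,0,0,9.5,8.5],[2,-4.8,-0.9,0,0,0,8.5],[2,-4.8,-0.9,0,0,0,8.5],[2,-4.8,-0.9,0,0,0,8.5],[2,-4.8,-0.9,0,0,0,8.5],[2,-4.8,-0.9,0,0,0,8.5],[2,-4.8,-0.9,0,0,0,8.5]]]'
python3 -m creep '[[[2.3,-4.6,-0.4,0,0,0,8.5],[2.3,-4.6,-0.4,0,0,0,8.5],[2.3,-4.6,-0.4,0,0,0,8.5],[2.3,-4.6,-0.4,0,0,0,8.5],[2.3,-4.6,-0.4,0,0,0,8.5],[2.3,-4.6,-0.4,0,0,0,8.5],[2.3,-4.6,-0.4,0,0,0,8.5],[0,0,0,0,0,0,8.5]]]'
python3 - <<'E'
from h import *
st()
o,im,d=snap('wrist','w1.png')
for q in ['rig','cradle','collar_grip','toggle_pivot','nut_grip','bar_handle','bar_pivot','injector_a_mid','tray']: print(q,find(q,'wrist'))
P=cloud('wrist',o,d)
m=(abs(P[...,0]-.62)<.07)&(abs(P[...,1]+.03)<.05)&(P[...,2]>.10)&(P[...,2]<.2)
Q=P[m]; print(len(Q))
for z in np.arange(.10,.19,.01):
    q=Q[abs(Q[:,2]-z)<.005]
    if len(q): print(round(z,3),len(q),q.min(0).round(3),q.max(0).round(3))
# tray wall yaw from top
o,im,d=snap('top'); P=cloud('top',o,d)
r=robot.trace('tray','top')[0]['region']
q=P[r]; print(cv2.minAreaRect(q[:,:2].astype(np.float32)))
E
```

```text
clock: 2.5
eef_pos: [0.3399, -0.3489, 0.3029]
tool_rot: [3.141, -0.002, 0.001]
force: [1.0, 0.9, 0.5]
width: 0.995
finger_force: 0.0
clock: 3.5
eef_pos: [0.5016, -0.0259, 0.3308]
tool_rot: [-3.141, -0.007, -0.001]
force: [-0.5, -0.2, -0.8]
width: 0.992
finger_force: 0.0
3.5 [ 0.5016 -0.0259  0.3308] F [-0.5 -0.2 -0.8] w 0.992 ff 0.0
[[1.0, 0.004, 0.001], [0.004, -1.0, 0.0], [0.001, -0.0, -1.0]] [-0.25 -0.16  1.89  0.    1.4   1.31]
rig [([0.548, 0.1065, -0.0022], 0.85)]
cradle [([0.5535, 0.1081, 0.0254], 0.81)]
collar_grip [([0.5796, -0.0325, 0.1242], 0.59)]
toggle_pivot [([0.5478, -0.0273, 0.0521], 0.73), ([0.5786, -0.0281, 0.124], 0.19)]
nut_grip [([0.6598, 0.1621, 0.0923], 0.65), ([0.5487, -0.0274, 0.0542], 0.63)]
bar_handle [([0.5802, 0.1628, 0.079], 0.57), ([0.6064, 0.0855, 0.0398], 0.29)]
bar_pivot [([0.4437, 0.1652, 0.0815], 0.85)]
injector_a_mid [([0.5752, 0.1637, 0.0801], 0.61), ([0.5493, 0.0886, 0.038], 0.57)]
tray [([0.5226, -0.2675, -0.002], 0.9), ([0.5788, 0.1644, 0.0768], 0.26)]
1564
0.11 43 [ 0.557 -0.043  0.109] [ 0.574 -0.011  0.115]
0.12 133 [ 0.558 -0.043  0.115] [ 0.578 -0.011  0.125]
0.13 158 [ 0.562 -0.043  0.125] [ 0.596 -0.011  0.135]
0.14 570 [ 0.566 -0.043  0.135] [ 0.595 -0.011  0.145]
0.15 276 [ 0.572 -0.039  0.145] [ 0.589 -0.015  0.155]
0.16 30 [ 0.586 -0.034  0.155] [ 0.604 -0.02   0.165]
0.17 354 [ 0.587 -0.035  0.165] [ 0.604 -0.019  0.173]
((0.5099661350250244, -0.13832437992095947), (0.21954552829265594, 0.5142043232917786), 3.6764814853668213)
```

```bash
python3 -m creep '[[[5.07,0.03,1,0,0,0,6],[5.07,0.03,1,0,0,0,6],[5.07,0.03,1,0,0,0,6],[0,0,0,0,-7.63,0,6],[0,0,0,0,-7.63,0,6],[0,0,0,0,-7.63,0,6],[0,0,0,0,0,0,6]]]' 50
python3 - <<'E'
from h import *
st(); s=np.array([np.sin(.4),0,np.cos(.4)]);p=np.array([.5487,-.0272,.052])
print(step(p+.17*s),step(p+.08*s))
E
```

```text
clock: 4.97
eef_pos: [0.6536, -0.0298, 0.2979]
tool_rot: [-3.078, 0.001, 0.626]
force: [0.0, -0.7, -0.0]
width: 0.704
finger_force: 0.0
4.975 [ 0.6536 -0.0298  0.2979] F [ 0.  -0.7 -0. ] w 0.704 ff 0.0
[[0.92, -0.001, -0.391], [-0.001, -1.0, 0.001], [-0.391, -0.001, -0.92]] [-0.18  0.42  1.35 -0.07  1.77  1.4 ]
[-0.07 -0.25  9.73] [-0.06 -0.25 18.73]
```

```bash
python3 -m creep '[[[0,-0.1,4.9,0,0,0,6],[0,-0.1,4.9,0,0,0,6],[0,0,3,0,0,0,6],[0,0,3,0,0,0,6],[0,0,2.0,0,0,0,6],[0,0,0.9,0,0,0,6],[0,0,0,0,0,0,6]]]'
python3 - <<'E'
from h import *
st(); s=np.array([np.sin(.4),0,np.cos(.4)]);p=np.array([.5487,-.0272,.052])
print(step(p+.08*s))
E
```

```text
clock: 5.85
eef_pos: [0.5802, -0.0276, 0.1283]
tool_rot: [-3.079, 0.001, 0.622]
force: [-0.3, 0.1, -0.1]
width: 0.699
finger_force: 0.0
5.85 [ 0.5802 -0.0276  0.1283] F [-0.3  0.1 -0.1] w 0.699 ff 0.0
[[0.922, -0.001, -0.388], [-0.001, -1.0, 0.0], [-0.388, 0.0, -0.922]] [-0.19  0.41  1.68 -0.07  1.44  1.4 ]
[ 0.07 -0.04  0.25]
```

```bash
python3 -m creep '[[[0,0,0.1,0,0,0,2.5],[0,0,0,0,0,0,2.5],[0,0,0,0,0,0,2.5],[0,0,0,0,0,0,2.5],[0,0,0,0,0,0,2.5]]]' 50
python3 -m creep '[[[0,0,-0.7,0,0,0,2.5],[0,0,-0.7,0,0,0,2.5],[0,0,0,0,0,0,2.5]]]'
python3 - <<'E'
from h import *
st()
E
```

```text
clock: 6.48
eef_pos: [0.5807, -0.0276, 0.1283]
tool_rot: [-3.08, 0.001, 0.619]
force: [2.1, 0.1, 5.6]
width: 0.333
finger_force: 49.6
clock: 6.85
eef_pos: [0.5848, -0.0276, 0.1391]
tool_rot: [-3.078, 0.001, 0.625]
force: [1.6, -0.9, -6.8]
width: 0.335
finger_force: 49.6
6.85 [ 0.5848 -0.0276  0.1391] F [ 1.6 -0.9 -6.8] w 0.335 ff 49.63880181312561
[[0.921, -0.001, -0.39], [-0.001, -1.0, 0.0], [-0.39, -0.0, -0.921]] [-0.19  0.41  1.66 -0.07  1.46  1.4 ]
```

```bash
python3 -m creep '[[[0,0,-0.2,0,0,0,2.5],[-0.95,0,0.045,0,5.73,0,2.5],[-0.95,0,0.045,0,5.73,0,2.5],[-0.95,0,0.045,0,5.73,0,2.5],[-0.95,0,0.045,0,5.73,0,2.5],[0,0,0,0,0,0,2.5]]]'
python3 - <<'E'
from h import *
o=st(); v=o['eef_pos']-np.array([.5487,-.0272,.052]); print(np.hypot(v[0],v[2]),np.arctan2(v[0],v[2]))
E
```

```text
clock: 7.6
eef_pos: [0.5479, -0.0275, 0.1496]
tool_rot: [3.142, -0.002, 0.001]
force: [3.1, -0.4, -6.0]
width: 0.337
finger_force: 50.4
7.6 [ 0.5479 -0.0275  0.1496] F [ 3.1 -0.4 -6. ] w 0.337 ff 50.37527024745941
[[1.0, -0.001, 0.0], [-0.001, -1.0, -0.0], [0.0, 0.0, -1.0]] [-0.24  0.11  1.97  0.    1.06  1.34]
0.09762370685479733 -0.008288417683264299
```

```bash
python3 -m creep '[[[-0.97,0,0.05,0,5.73,0,2.5],[-0.97,0,0.05,0,5.73,0,2.5],[-0.97,0,0.05,0,5.73,0,2.5],[-0.97,0,0.05,0,5.73,0,2.5],[-0.2,0,0,0,0,0,2.5],[0,0,0,0,0,0,2.5]]]'
python3 - <<'E'
from h import *
o=st(); v=o['eef_pos']-np.array([.5487,-.0272,.052]); print(np.hypot(v[0],v[2]),np.arctan2(v[0],v[2]))
E
```

```text
clock: 8.35
eef_pos: [0.5103, -0.0275, 0.1422]
tool_rot: [-3.078, 0.001, -0.624]
force: [4.8, 1.4, -4.6]
width: 0.338
finger_force: 50.6
8.35 [ 0.5103 -0.0275  0.1422] F [ 4.8  1.4 -4.6] w 0.338 ff 50.64310133457184
[[0.921, -0.0, 0.389], [-0.001, -1.0, 0.001], [0.389, -0.001, -0.921]] [-0.31 -0.15  2.28  0.2   0.64  1.12]
0.09802007505401349 -0.4026137712972575
```

```bash
python3 -m creep '[[[0,0,0.7,0,0,0,2.5],[0,0,0.7,0,0,0,2.5],[0,0,0,0,0,0,2.5],[0,0,0,0,0,0,6],[0,0,0,0,0,0,6],[0,0,0,0,0,0,6],[0,0,0,0,0,0,6]]]'
python3 - <<'E'
from h import *
o=st(); v=o['eef_pos']-np.array([.5487,-.0272,.052]); print(np.hypot(v[0],v[2]),np.arctan2(v[0],v[2]))
E
```

```text
clock: 9.22
eef_pos: [0.5146, -0.0276, 0.128]
tool_rot: [3.079, -0.001, 0.625]
force: [0.1, 0.4, -0.2]
width: 0.707
finger_force: 0.0
9.225 [ 0.5146 -0.0276  0.128 ] F [ 0.1  0.4 -0.2] w 0.707 ff 0.0
[[0.921, -0.001, 0.39], [-0.001, -1.0, -0.0], [0.39, 0.0, -0.921]] [-0.3  -0.11  2.28  0.21  0.6   1.12]
0.08330240362704426 -0.4223200490001466
```

```bash
python3 -m creep '[[[0,0,-2,0,0,0,6],[0,0,-4,0,0,0,6],[0,0,-5,0,0,0,6],[0,0,-5,0,0,0,6],[0,0,0,0,-7.63,0,6],[0,0,0,0,-7.63,0,6],[0,0,0,0,-7.63,0,6],[3,-6,-1,0,0,0,6],[3,-5,-1,0,0,0,6],[0,0,0,0,0,0,6]]]'
python3 - <<'E'
from h import *
st()
o,im,d=snap('wrist','w2.png')
P=cloud('wrist',o,d)
for q in ['collar_grip','nut_grip','bar_handle','bar_pivot','injector_a_mid']: print(q,find(q,'wrist'))
for q,lo in (('nut_grip',.098),('bar_handle',.094)):
    t=robot.trace(q,'wrist')
    for e in t[:1]:
        p=P[e['region']]; p=p[p[:,2]>lo]; print(q,e['confidence'],len(p),p.min(0),p.max(0),np.median(p,0))
m=(abs(P[...,0]-.5)<.06)&(abs(P[...,1]+.027)<.04)&(P[...,2]>.10)&(P[...,2]<.2)
Q=P[m]
for z in np.arange(.10,.19,.01):
    q=Q[abs(Q[:,2]-z)<.005]
    if len(q): print(round(z,3),len(q),q.min(0).round(3),q.max(0).round(3))
E
```

```text
clock: 10.48
eef_pos: [0.5113, 0.0804, 0.2953]
tool_rot: [-3.141, -0.006, -0.003]
force: [-0.1, 0.3, -0.6]
width: 0.702
finger_force: 0.0
10.475 [0.5113 0.0804 0.2953] F [-0.1  0.3 -0.6] w 0.702 ff 0.0
[[1.0, 0.004, 0.002], [0.004, -1.0, 0.0], [0.002, -0.0, -1.0]] [-0.04 -0.1   1.91  0.    1.33  1.53]
collar_grip [([0.5212, -0.0291, 0.1254], 0.65), ([0.605, 0.0843, 0.0395], 0.32)]
nut_grip [([0.6604, 0.1629, 0.0938], 0.73)]
bar_handle [([0.6075, 0.0858, 0.0394], 0.38)]
bar_pivot [([0.4424, 0.1638, 0.0819], 0.8)]
injector_a_mid [([0.5497, 0.087, 0.0397], 0.56)]
nut_grip 0.58 1613 [0.58076403 0.08127769 0.09805756] [0.6672645  0.18536436 0.42113098] [0.65196277 0.16072509 0.103884  ]
bar_handle 0.59 455 [0.56872013 0.08127769 0.09400246] [0.58909615 0.17455806 0.42113098] [0.57943516 0.16283095 0.09685236]
0.1 3 [ 0.551 -0.038  0.1  ] [ 0.556 -0.014  0.1  ]
0.11 115 [ 0.517 -0.038  0.106] [ 0.54  -0.011  0.115]
0.12 265 [ 0.512 -0.038  0.115] [ 0.539 -0.011  0.125]
0.13 294 [ 0.501 -0.038  0.125] [ 0.535 -0.011  0.135]
0.14 694 [ 0.498 -0.042  0.135] [ 0.531 -0.011  0.145]
0.15 367 [ 0.503 -0.038  0.145] [ 0.527 -0.015  0.155]
0.16 81 [ 0.497 -0.03   0.155] [ 0.511 -0.018  0.165]
0.17 351 [ 0.494 -0.035  0.165] [ 0.51  -0.018  0.174]
```

View pics/w2.png

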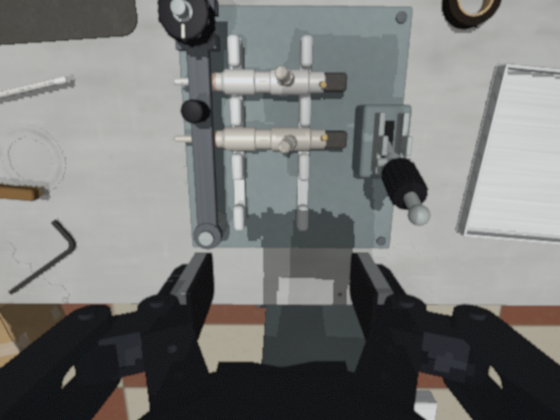

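The lever now leans towards the robot with its collar home, so the rig is off. I'll measure the nut from closer.

```bash
python3 -m creep '[[[2.5,-4.1,0,0,0,0,6],[2.5,-4.1,0,0,0,0,6],[0,0,0,0,0,0,6]]]' 60
python3 - <<'E'
from h import *
st()
o,im,d=snap('wrist','w3.png')
P=cloud('wrist',o,d)
for q in ['nut_grip','bar_handle','bar_pivot']: print(q,find(q,'wrist'))
m=(abs(P[...,0]-.66)<.04)&(abs(P[...,1]-.1627)<.04)&(P[...,2]>.085)&(P[...,2]<.2)
Q=P[m]
for z in np.arange(.085,.15,.005):
    q=Q[abs(Q[:,2]-z)<.0025]
    if len(q): print(round(z,3),len(q),q.min(0).round(3),q.max(0).round(3),((q.min(0)+q.max(0))/2).round(4))
E
```

```text
clock: 11.25
eef_pos: [0.5607, 0.161, 0.2942]
tool_rot: [-3.141, -0.002, -0.001]
force: [-0.2, -0.3, 0.8]
width: 0.701
finger_force: 0.0
11.25 [0.5607 0.161  0.2942] F [-0.2 -0.3  0.8] w 0.701 ff 0.0
[[1.0, 0.001, 0.0], [0.001, -1.0, 0.0], [0.0, -0.0, -1.0]] [0.11 0.05 1.76 0.   1.33 1.68]
nut_grip [([0.6591, 0.162, 0.0874], 0.73)]
bar_handle [([0.4417, 0.1613, 0.0819], 0.7), ([0.5789, 0.1659, 0.0785], 0.59)]
bar_pivot [([0.4428, 0.1628, 0.0789], 0.79)]
0.09 4 [0.636 0.158 0.089] [0.64  0.174 0.092] [0.6378 0.1662 0.0904]
0.095 4 [0.638 0.144 0.093] [0.649 0.168 0.097] [0.6433 0.1563 0.0952]
0.1 156 [0.636 0.142 0.098] [0.682 0.186 0.102] [0.6588 0.1638 0.1004]
0.105 1796 [0.637 0.142 0.103] [0.681 0.186 0.107] [0.6586 0.1639 0.1049]
0.11 3 [0.653 0.161 0.11 ] [0.654 0.166 0.112] [0.6532 0.1637 0.1111]
0.115 51 [0.653 0.159 0.114] [0.665 0.169 0.117] [0.6589 0.1641 0.1156]
0.12 123 [0.653 0.158 0.118] [0.664 0.169 0.12 ] [0.6584 0.1637 0.1186]
```

```bash
python3 -m creep '[[[3.3,-0.1,4.1,0,0,0,7],[3.3,-0.1,4.1,0,0,0,7],[3.2,-0.1,4.2,0,0,0,7],[0,0,0,0,0,-10.5,7],[0,0,0,0,0,-10.5,7],[0,0,0,0,0,-10.5,7],[0,0,0,0,0,-10.5,7],[0,0,0,0,0,-10.5,7],[0,0,0,0,0,-10.5,7],[0,0,0,0,0,-10.5,7]]]' 60
python3 -m creep '[[[0,0,0,0,0,-10.5,7],[0,0,0,0,0,-10.5,7],[0,0,0,0,0,-10.5,7],[0,0,0,0,0,-10.5,7],[0,0,0,0,0,-10.5,7],[0,0,0,0,0,0,7],[0,0,0,0,0,0,7]]]' 60
python3 - <<'E'
from h import *
st(); print(step([.6586,.1638,.0895]))
E
```

```text
clock: 12.7
eef_pos: [0.658, 0.1612, 0.1713]
tool_rot: [2.513, 1.884, 0.002]
force: [0.5, -0.1, 0.1]
width: 0.818
finger_force: 0.0
clock: 13.58
eef_pos: [0.6581, 0.1619, 0.1711]
tool_rot: [1.432, 2.795, 0.001]
force: [-0.2, 0.1, 0.0]
width: 0.815
finger_force: 0.0
13.575 [0.6581 0.1619 0.1711] F [-0.2  0.1  0. ] w 0.815 ff 0.0
[[-0.584, 0.812, 0.001], [0.812, 0.584, -0.0], [-0.001, 0.001, -1.0]] [ 0.09  0.36  1.63 -0.    1.15 -0.53]
[0.13 0.14 8.16]
```

```bash
python3 -m creep '[[[0.13,0.14,3,0,0,0,7],[0,0,3,0,0,0,7],[0,0,2.1,0,0,0,7],[0,0,0,0,0,0,7],[0,0,0,0,0,0,3.8],[0,0,0,0,0,0,3.8],[0,0,0,0,0,0,3.8],[0,0,0,0,0,0,3.8]]]' 60
python3 -m creep '[[[0,0,-0.07,0,0,10,3.8],[0,0,-0.07,0,0,10,3.8],[0,0,-0.07,0,0,10,3.8],[0,0,-0.07,0,0,10,3.8],[0,0,-0.07,0,0,10,3.8],[0,0,-0.07,0,0,10,3.8],[0,0,-0.07,0,0,10,3.8],[0,0,-0.07,0,0,10,3.8]]]'
python3 - <<'E'
from h import *
st(); print(robot.get_obs()['ft_torque'])
E
```

```text
clock: 14.58
eef_pos: [0.6586, 0.1637, 0.0923]
tool_rot: [1.427, 2.798, -0.003]
force: [-5.0, -3.4, 5.5]
width: 0.5
finger_force: 60.6
clock: 15.58
eef_pos: [0.6589, 0.1636, 0.098]
tool_rot: [2.893, 1.219, 0.0]
force: [-4.6, -3.5, 4.3]
width: 0.499
finger_force: 60.3
15.575 [0.6589 0.1636 0.098 ] F [-4.6 -3.5  4.3] w 0.499 ff 60.33916711807251
[[0.698, 0.716, 0.001], [0.716, -0.698, -0.002], [-0.001, 0.002, -1.0]] [ 0.1   0.44  1.66 -0.    1.03  0.87]
[-0.60081316  0.57226767  0.17296036]
```

```bash
python3 -m creep '[[[0,0,-0.07,0,0,10,3.8],[0,0,-0.07,0,0,10,3.8],[0,0,-0.07,0,0,10,3.8],[0,0,-0.07,0,0,10,3.8],[0,0,-0.07,0,0,10,3.8],[0,0,-0.07,0,0,10,3.8],[0,0,-0.07,0,0,10,3.8],[0,0,-0.07,0,0,10,3.8],[0,0,-0.02,0,0,4,3.8],[0,0,0,0,0,0,3.8]]]'
python3 - <<'E'
from h import *
st(); print(robot.get_obs()['ft_torque'])
E
```

```text
clock: 16.82
eef_pos: [0.6587, 0.1632, 0.1038]
tool_rot: [2.967, -1.023, 0.002]
force: [-4.8, -4.3, 4.4]
width: 0.497
finger_force: 60.7
16.825 [0.6587 0.1632 0.1038] F [-4.8 -4.3  4.4] w 0.497 ff 60.746371150016785
[[0.788, -0.616, 0.0], [-0.616, -0.788, -0.003], [0.002, 0.002, -1.0]] [ 0.09  0.44  1.66 -0.    1.04  2.33]
[-0.82359504  0.73387169 -0.05256719]
```

```bash
python3 -m creep '[[[0,0,0,0,0,0,7],[0,0,0,0,0,0,7],[0,0,0,0,0,0,7],[0,0,-4,0,0,0,7],[0,0,-6,0,0,0,7],[0,0,-6,0,0,-9.5,7],[0,0,0,0,0,-9.5,7],[0,0,0,0,0,-9.5,7],[0,0,0,0,0,-9.5,7],[-5,0,0,0,0,0,7]]]'
python3 -m creep '[[[-5,0,0,0,0,0,7],[0,0,0,0,0,0,5],[0,0,0,0,0,0,5]]]'
python3 - <<'E'
from h import *
st()
o,im,d=snap('wrist','w4.png')
P=cloud('wrist',o,d)
for q in ['nut_grip','bar_handle','bar_pivot']: print(q,find(q,'wrist'))
for c in ([.6586,.1638],[.578,.163]):
  m=(abs(P[...,0]-c[0])<.03)&(abs(P[...,1]-c[1])<.03)&(P[...,2]>.085)&(P[...,2]<.2)
  Q=P[m]
  for z in np.arange(.085,.15,.005):
    q=Q[abs(Q[:,2]-z)<.0025]
    if len(q): print(round(z,3),len(q),np.median(q,0).round(4),((q.min(0)+q.max(0))/2).round(4))
E
```

```text
clock: 18.08
eef_pos: [0.6096, 0.1642, 0.2597]
tool_rot: [3.142, -0.001, 0.0]
force: [-0.3, 0.4, -0.2]
width: 0.819
finger_force: 0.0
clock: 18.45
eef_pos: [0.5593, 0.1647, 0.2619]
tool_rot: [-3.141, 0.001, -0.005]
force: [0.6, 0.2, -0.5]
width: 0.587
finger_force: 0.0
18.45 [0.5593 0.1647 0.2619] F [ 0.6  0.2 -0.5] w 0.587 ff 0.0
[[1.0, -0.001, 0.003], [-0.001, -1.0, 0.0], [0.003, -0.0, -1.0]] [ 0.11  0.07  1.8  -0.    1.27  1.68]
nut_grip [([0.6607, 0.1622, 0.1044], 0.67)]
bar_handle [([0.5783, 0.166, 0.0796], 0.89)]
bar_pivot [([0.4448, 0.1653, 0.0817], 0.61)]
0.09 6 [0.6397 0.1541 0.09  ] [0.6401 0.1586 0.0896]
0.095 6 [0.6402 0.1718 0.0958] [0.6418 0.1657 0.0957]
0.1 8 [0.6373 0.162  0.1006] [0.637  0.1645 0.1001]
0.105 9 [0.6379 0.1664 0.1061] [0.6416 0.1653 0.1052]
0.11 29 [0.6571 0.161  0.1121] [0.6587 0.1641 0.1106]
0.115 2686 [0.659  0.1635 0.1155] [0.659  0.1637 0.115 ]
0.12 202 [0.6589 0.1642 0.1181] [0.6594 0.1637 0.1186]
0.085 4 [0.5892 0.1626 0.0868] [0.5891 0.1626 0.0864]
0.09 18 [0.5881 0.1653 0.0891] [0.5851 0.1649 0.0897]
0.095 370 [0.5794 0.164  0.0967] [0.5792 0.164  0.0954]
0.1 118 [0.5796 0.1631 0.0978] [0.5795 0.164  0.0987]
```

```bash
python3 -m creep '[[[1.97,0.07,4,0,0,0,4.8],[0,0,5,0,0,0,4.8],[0,0,4,0,0,0,4.8],[0,0,3,0,0,0,4.8],[0,0,1.7,0,0,0,4.8],[0,0,0,0,0,0,2.8],[0,0,0,0,0,0,2.8],[0,0,0,0,0,0,2.8]]]' 20
python3 - <<'E'
from h import *
st(); print(step([.579,.164,.085]))
E
```

```text
clock: 19.65
eef_pos: [0.5797, 0.1641, 0.086]
tool_rot: [-3.141, 0.001, -0.007]
force: [-0.3, -0.6, -0.2]
width: 0.331
finger_force: 0.0
19.65 [0.5797 0.1641 0.086 ] F [-0.3 -0.6 -0.2] w 0.331 ff 0.0
[[1.0, -0.001, 0.004], [-0.001, -1.0, 0.0], [0.004, -0.0, -1.0]] [ 0.11  0.31  1.87 -0.    0.96  1.68]
[-0.07  0.01  0.1 ]
```

```bash
python3 -m creep '[[[-0.1,-1.6,0,0,0,-6.8,2.8],[-0.1,-1.6,0,0,0,-6.8,2.8],[-0.1,-1.6,0,0,0,-6.8,2.8],[-0.1,-1.6,0,0,0,-6.8,2.8],[0,0,0,0,0,0,2.8]]]' 20
python3 - <<'E'
from h import *
o=st(); v=o['eef_pos']-np.array([.444,.164,.085]); print(np.hypot(v[0],v[1]),np.arctan2(v[1],v[0]))
E
```

```text
clock: 20.27
eef_pos: [0.5636, 0.2264, 0.0853]
tool_rot: [3.054, 0.738, 0.005]
force: [-0.0, -0.8, -0.5]
width: 0.329
finger_force: 0.0
20.275 [0.5636 0.2264 0.0853] F [-0.  -0.8 -0.5] w 0.329 ff 0.0
[[0.89, 0.456, 0.003], [0.456, -0.89, 0.0], [0.003, 0.001, -1.0]] [ 0.22  0.32  1.86 -0.    0.96  1.31]
0.13489230791248136 0.48132414655795763
```

```bash
python3 -m creep '[[[-0.1,-1.6,0,0,0,-6.8,2.8],[-0.1,-1.6,0,0,0,-6.8,2.8],[-0.1,-1.6,0,0,0,-6.8,2.8],[-0.1,-1.6,0,0,0,-6.8,2.8],[-0.1,-1.6,0,0,0,-6.8,2.8],[-0.1,-1.6,0,0,0,-6.8,2.8],[-0.1,-1.6,0,0,0,-6.8,2.8],[-0.1,-1.6,0,0,0,-6.8,2.8],[0,0,0,0,0,0,2.8]]]' 20
python3 - <<'E'
from h import *
o=st(); v=o['eef_pos']-np.array([.444,.164,.085]); print(np.hypot(v[0],v[1]),np.arctan2(v[1],v[0]))
E
python3 -m creep '[[[0,0,0,0,0,0,4.8],[0,0,0,0,0,0,4.8],[0,0,-4,0,0,0,4.8],[0,0,-6,0,0,0,4.8],[0,0,-6,0,0,0,4.8],[0,0,0,0,0,10.2,4.8],[0,0,0,0,0,10.2,4.8],[0,0,0,0,0,10.2,4.8],[0,0,0,0,0,10.2,4.8],[0,0,0,0,0,10.2,4.8]]]' 60
python3 -m creep '[[[0,0,0,0,0,10.2,4.8],[0,0,0,0,0,10.2,4.8],[0,0,0,0,0,10.2,4.8],[0,5,0,0,0,0,4.8],[0,5,0,0,0,0,4.8],[0,5,0,0,0,0,4.8],[0,0,0,0,0,0,4.8]]]'
python3 - <<'E'
from h import *
st()
o,im,d=snap('wrist','w5.png')
for q in ['bar_handle','injector_a_mid','injector_b_mid']: print(q,find(q,'wrist'))
P=cloud('wrist',o,d)
for xc in (.55,.61):
  m=(abs(P[...,0]-xc)<.022)&(abs(P[...,1]-.1)<.12)&(P[...,2]>.042)&(P[...,2]<.07)
  q=P[m];print(xc,len(q),q.min(0),q.max(0))
  for y in (.06,.07,.075,.08,.085,.09,.10,.12):
    k=q[abs(q[:,1]-y)<.003]
    if len(k): print(y,k[:,0].min().round(4),k[:,0].max().round(4),k[:,2].max().round(4))
E
```

```text
clock: 21.4
eef_pos: [0.4624, 0.2972, 0.0845]
tool_rot: [2.381, 2.048, 0.002]
force: [-0.7, -0.7, 0.5]
width: 0.328
finger_force: 0.0
21.4 [0.4624 0.2972 0.0845] F [-0.7 -0.7  0.5] w 0.328 ff 0.0
[[0.149, 0.989, 0.001], [0.989, -0.149, 0.0], [0.0, 0.001, -1.0]] [ 0.39  0.21  2.   -0.    0.93  0.54]
0.13449545249266995 1.433358958186449
clock: 22.65
eef_pos: [0.4629, 0.2971, 0.244]
tool_rot: [3.033, 0.816, 0.001]
force: [0.1, 0.8, -0.5]
width: 0.567
finger_force: 0.0
clock: 23.52
eef_pos: [0.4628, 0.1446, 0.2441]
tool_rot: [3.141, -0.011, 0.002]
force: [-0.7, -0.1, 0.5]
width: 0.564
finger_force: 0.0
23.525 [0.4628 0.1446 0.2441] F [-0.7 -0.1  0.5] w 0.564 ff 0.0
[[1.0, -0.007, 0.001], [-0.007, -1.0, -0.0], [0.001, 0.0, -1.0]] [ 0.09 -0.14  2.04 -0.    1.24  1.67]
bar_handle [([0.4622, 0.2979, 0.0786], 0.79)]
injector_a_mid [([0.5475, 0.0899, 0.0416], 0.68), ([0.5487, 0.1062, -0.0013], 0.47)]
injector_b_mid []
0.55 6136 [ 0.52838428 -0.01391344  0.04200396] [0.57197931 0.19646907 0.06992936]
0.06 0.5289 0.5717 0.0526
0.07 0.5377 0.5609 0.0693
0.075 0.5378 0.561 0.0693
0.08 0.5378 0.561 0.0699
0.085 0.5378 0.561 0.0698
0.09 0.5379 0.5611 0.0522
0.1 0.5397 0.5595 0.0508
0.12 0.538 0.5612 0.0527
0.61 5097 [0.58806433 0.01437272 0.04200277] [0.62039962 0.19277796 0.06982883]
0.06 0.5881 0.6196 0.0521
0.07 0.5965 0.6192 0.0614
0.075 0.5966 0.6164 0.0689
0.08 0.5966 0.6108 0.0698
0.085 0.5965 0.6197 0.0698
0.09 0.5967 0.6201 0.0698
0.1 0.5984 0.6179 0.05
0.12 0.5963 0.6203 0.0527
```

View pics/w5.png

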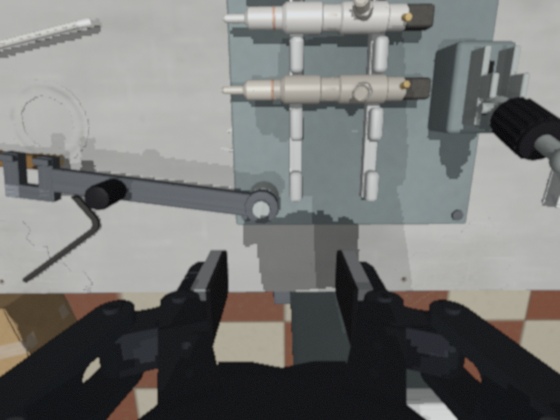

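Bar is aside (handle at about (98,193) px) and both injectors are clear, at rows ~18 and ~90. Next is the middle one.

```bash
python3 -m creep '[[[4.3,2.7,0,0,0,0,4.4],[4.35,2.7,0,0,0,-0.4,4.4],[0,0,5,0,0,0,4.4],[0,0,5,0,0,0,4.4],[0,0,5,0,0,0,4.4],[0,0,0,0,0,0,4.4]]]' 80
python3 - <<'E'
from h import *
st(); print(step([.5494,.0905,.0445]))
o,im,d=snap('wrist'); P=cloud('wrist',o,d)
for xc in (.55,.609):
  q=P[(abs(P[...,0]-xc)<.02)&(abs(P[...,1]-.085)<.03)&(P[...,2]>.06)&(P[...,2]<.075)]
  print(len(q),q.min(0),q.max(0))
E
```

```text
clock: 24.48
eef_pos: [0.5453, 0.0945, 0.0893]
tool_rot: [-3.141, -0.012, 0.016]
force: [0.3, -0.4, -0.2]
width: 0.515
finger_force: 0.0
24.475 [0.5453 0.0945 0.0893] F [ 0.3 -0.4 -0.2] w 0.515 ff 0.0
[[1.0, 0.008, -0.01], [0.008, -1.0, 0.0], [-0.01, -0.0, -1.0]] [-0.01  0.21  1.98  0.    0.96  1.55]
[0.45 0.4  4.47]
826 [0.53685025 0.06848687 0.06001803] [0.5540815  0.0849576  0.07499793]
986 [0.60563769 0.07098405 0.06002799] [0.62117866 0.0881002  0.07455762]
```

The fingers close along y here, but the injector needs them across x. I'll rise and turn the tool by 90°.

```bash
python3 -m creep '[[[0,0,-5,0,0,0,4.4],[0,0,0,0,0,-10,4.4],[0,0,0,0,0,-10,4.4],[0,0,0,0,0,-10,4.4],[0,0,0,0,0,-10,4.4],[0,0,0,0,0,-10,4.4],[0,0,0,0,0,-10,4.4],[0,0,0,0,0,-10,4.4],[0,0,0,0,0,-10,4.4],[0,0,0,0,0,-9.6,4.4]]]' 80
python3 -m creep '[[[0,0,0,0,0,0,4.4]]]'
python3 - <<'E'
from h import *
st(); print(step([.5494,.0900,.0445]))
E
```

```text
clock: 25.78
eef_pos: [0.5511, 0.0939, 0.1483]
tool_rot: [2.211, 2.224, 0.008]
force: [0.7, 0.6, 0.6]
width: 0.516
finger_force: 0.0
clock: 25.9
eef_pos: [0.5508, 0.0938, 0.1476]
tool_rot: [2.22, 2.216, 0.008]
force: [-0.2, 0.0, 0.6]
width: 0.512
finger_force: 0.0
25.9 [0.5508 0.0938 0.1476] F [-0.2  0.   0.6] w 0.512 ff 0.0
[[0.002, 1.0, 0.007], [1.0, -0.002, -0.0], [0.0, 0.007, -1.0]] [-0.01  0.13  1.95  0.    1.05 -0.01]
[-0.38 -0.21 10.31]
```

```bash
python3 -m creep '[[[-0.38,-0.2,3,0,0,0,4.4],[0,0,4,0,0,0,4.4],[0,0,2.3,0,0,0,4.4],[0,0,0.9,0,0,0,4.4],[0,0,0,0,0,0,1.5],[0,0,0,0,0,0,1.5],[0,0,0,0,0,0,1.5],[0,0,0,0,0,0,1.5]]]' 80
python3 - <<'E'
from h import *
st()
E
```

```text
clock: 26.9
eef_pos: [0.5483, 0.0896, 0.0436]
tool_rot: [2.221, 2.218, 0.005]
force: [0.8, 1.6, 4.0]
width: 0.27
finger_force: 79.5
26.9 [0.5483 0.0896 0.0436] F [0.8 1.6 4. ] w 0.27 ff 79.53726768493652
[[0.001, 1.0, 0.004], [1.0, -0.001, 0.0], [0.0, 0.004, -1.0]] [-0.02  0.29  2.    0.    0.86 -0.02]
```

```bash
python3 -m creep '[[[0,0,-2,0,0,0,1.5],[0,0,-5,0,0,0,1.5],[0,0,-6,0,0,0,1.5],[0,0,-6.2,0,0,0,1.5],[0,0,0,0,0,0,1.5]]]'
cat >> h.py <<'E'
def tray():
    o,im,d=snap('top'); P=cloud('top',o,d)
    m=((P[...,0]-.52)**2<.15**2)&(abs(P[...,1]+.265)<.16)&(P[...,2]>.013)&(P[...,2]<.03)
    n,lab,s,_=cv2.connectedComponentsWithStats(cv2.morphologyEx(m.astype(np.uint8),cv2.MORPH_CLOSE,np.ones((5,5))))
    for i in range(1,n):
        if s[i,4]>150: print(s[i,4],cv2.minAreaRect(P[m&(lab==i)][:,:2].astype(np.float32)))
    print('net',find('tray','top'))
E
python3 - <<'E'
from h import *
st(); tray()
E
```

```text
clock: 27.52
eef_pos: [0.5496, 0.0894, 0.2404]
tool_rot: [2.216, 2.214, 0.014]
force: [0.5, 0.2, -3.7]
width: 0.267
finger_force: 80.1
27.525 [0.5496 0.0894 0.2404] F [ 0.5  0.2 -3.7] w 0.267 ff 80.05378603935242
[[0.001, 1.0, 0.013], [1.0, -0.001, -0.0], [-0.0, 0.013, -1.0]] [-0.02  0.03  1.88 -0.    1.22 -0.02]
251 ((0.6100183129310608, -0.4173869490623474), (0.11973588913679123, 0.014632814563810825), 0.19106228649616241)
605 ((0.523711085319519, -0.2687559127807617), (0.22878573834896088, 0.200787752866745), 85.07369232177734)
net [([0.5174, -0.2643, -0.0006], 0.64)]
```

```bash
python3 -m creep '[[[-5.3,-0.98,0,0,0,0,1.5],[-5.3,-0.98,0,0,0,0,1.5],[-5.3,-0.98,0,0,0,0,1.5],[-5.3,-0.98,0,0,0,0,1.5],[-5.3,-0.98,0,0,0,0,1.5],[-5.3,-0.98,0,0,0,0,1.5],[-5.3,-0.98,0,0,0,4.5,1.5],[0,0,0,0,0,0,1.5]]]'
python3 - <<'E'
from h import *
st(); print(step([.4812,-.2813,.021])); snap('wrist','w6.png'); tray()
E
```

```text
clock: 28.62
eef_pos: [0.4754, -0.2837, 0.2297]
tool_rot: [-2.309, -2.121, 0.001]
force: [-0.4, 0.8, -4.2]
width: 0.268
finger_force: 79.9
28.625 [ 0.4754 -0.2837  0.2297] F [-0.4  0.8 -4.2] w 0.268 ff 79.90994453430176
[[0.085, 0.996, -0.005], [0.996, -0.085, 0.004], [0.004, -0.005, -1.0]] [-0.72  0.04  1.89 -0.    1.22 -0.64]
[ 0.21  0.67 20.87]
401 ((0.5236226320266724, -0.26807960867881775), (0.22730837762355804, 0.20058196783065796), 85.12354278564453)
net [([0.5189, -0.2647, 0.0008], 0.75)]
```

View pics/w6.png

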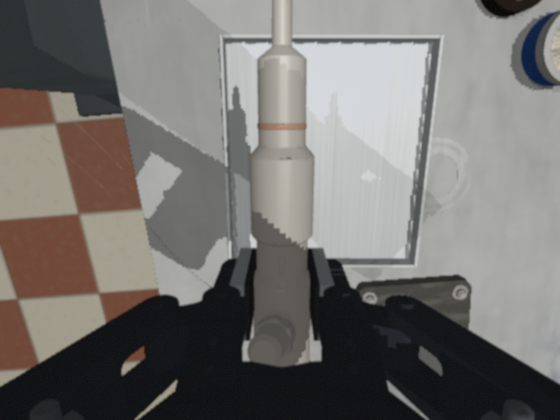

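The injector is held parallel to the tray, left of the tray's middle (held at about (282,200) px, tray spanning 225–435). I'll lower it.

```bash
python3 -m creep '[[[0.2,0.6,5,0,0,0,1.5],[0,0,5,0,0,0,1.5],[0,0,5,0,0,0,1.5],[0,0,3,0,0,0,1.5],[0,0,1.5,0,0,0,1.5],[0,0,0.7,0,0,0,1.5],[0,0,0,0,0,0,1.5]]]'
python3 - <<'E'
from h import *
st(); print(step([.4812,-.2813,.0206]))
E
```

```text
clock: 29.65
eef_pos: [0.4849, -0.28, 0.0327]
tool_rot: [2.306, 2.131, 0.001]
force: [0.2, 0.3, -3.8]
width: 0.267
finger_force: 79.8
29.65 [ 0.4849 -0.28    0.0327] F [ 0.2  0.3 -3.8] w 0.267 ff 79.75703001022339
[[0.079, 0.997, 0.002], [0.997, -0.079, -0.001], [-0.001, 0.002, -1.0]] [-0.71  0.31  1.99  0.    0.84 -0.63]
[-0.16 -0.36  1.21]
```

```bash
python3 -m creep '[[[-0.1,-0.3,0.5,0,0,0,1.5],[0,0,0.4,0,0,0,1.5],[0,0,0.2,0,0,0,1.5],[0,0,0,0,0,0,1.5]]]'
python3 - <<'E'
from h import *
st()
E
```

```text
clock: 30.15
eef_pos: [0.4811, -0.2807, 0.0209]
tool_rot: [2.308, 2.131, 0.001]
force: [0.4, 0.7, -4.7]
width: 0.271
finger_force: 79.9
30.15 [ 0.4811 -0.2807  0.0209] F [ 0.4  0.7 -4.7] w 0.271 ff 79.8612105846405
[[0.079, 0.997, 0.001], [0.997, -0.079, 0.0], [0.0, 0.001, -1.0]] [-0.71  0.33  1.99  0.    0.82 -0.63]
```

```bash
python3 -m creep '[[[0,0,0.1,0,0,0,1.5],[0,0,0,0,0,0,4.4],[0,0,0,0,0,0,4.4],[0,0,0,0,0,0,4.4],[0,0,-3,0,0,0,4.4],[0,0,-6,0,0,0,4.4],[0,0,-6,0,0,0,4.4],[0,0,-6,0,0,-4.5,4.4],[0,0,0,0,0,0,4.4]]]'
python3 - <<'E'
from h import *
st(); print(step([.6083,.0925,.0445])); snap('top','t2.png'); snap('wrist','w7.png')
for c in('top','wrist'): print(find('injector_a_mid',c))
E
```

```text
clock: 31.28
eef_pos: [0.4838, -0.2829, 0.2376]
tool_rot: [2.211, 2.21, 0.003]
force: [0.8, 0.3, -0.1]
width: 0.513
finger_force: 0.0
31.275 [ 0.4838 -0.2829  0.2376] F [ 0.8  0.3 -0.1] w 0.513 ff 0.0
[[0.001, 1.0, 0.012], [1.0, -0.0, -0.009], [-0.009, 0.012, -1.0]] [-0.71  0.04  1.88  0.    1.21 -0.71]
[37.73 12.21 19.11]
[([0.4825, -0.2866, 0.015], 0.74), ([0.462, 0.295, 0.0789], 0.57), ([0.5475, -0.0288, 0.0554], 0.25)]
[([0.4821, -0.2805, 0.0175], 0.7)]
```

View pics/w7.png

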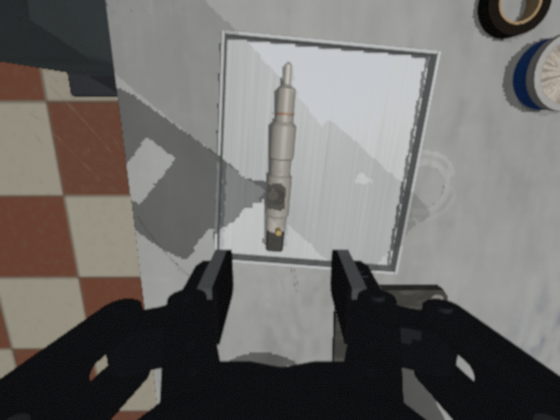

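The first injector lies flat in the tray's left half, plug at (275,240) px and tip at (288,65). Now the far one.

```bash
python3 -m creep '[[[5.39,1.74,0,0,0,0,4.4],[5.39,1.74,0,0,0,0,4.4],[5.39,1.74,0,0,0,0,4.4],[5.39,1.74,0,0,0,0,4.4],[5.39,1.74,0,0,0,0,4.4],[5.39,1.74,0,0,0,0,4.4],[5.39,1.74,0,0,0,0,4.4],[0,0,5,0,0,0,4.4],[0,0,5,0,0,0,4.4],[0,0,0,0,0,0,4.4]]]' 80
python3 - <<'E'
from h import *
st(); print(step([.6083,.0925,.0445]))
E
```

```text
clock: 32.72
eef_pos: [0.5982, 0.0967, 0.1227]
tool_rot: [-2.215, -2.214, 0.016]
force: [-0.1, -0.7, 0.4]
width: 0.516
finger_force: 0.0
32.725 [0.5982 0.0967 0.1227] F [-0.1 -0.7  0.4] w 0.516 ff 0.0
[[0.001, 1.0, -0.014], [1.0, -0.001, 0.0], [0.0, -0.014, -1.0]] [-0.01  0.27  1.84 -0.    1.05 -0.01]
[-0.42  1.12  7.8 ]
```

```bash
python3 -m creep '[[[-0.4,1.1,2,0,0,0,4.4],[0,0,3,0,0,0,4.4],[0,0,2,0,0,0,4.4],[0,0,0.7,0,0,0,4.4],[0,0,0,0,0,0,4.4],[0,0,0,0,0,0,1.5],[0,0,0,0,0,0,1.5],[0,0,0,0,0,0,1.5],[0,0,0,0,0,0,1.5]]]' 80
python3 -m creep '[[[0,0,-2,0,0,0,1.5],[0,0,-5,0,0,0,1.5],[0,0,-6,0,0,0,1.5],[0,0,-6.2,0,0,0,1.5],[0,0,0,0,0,0,1.5]]]'
python3 - <<'E'
from h import *
st(); tray(); print(step([.5612,-.288,.24]))
E
```

```text
clock: 33.85
eef_pos: [0.6113, 0.0926, 0.0547]
tool_rot: [-2.217, -2.217, 0.01]
force: [-11.2, -0.4, 10.1]
width: 0.255
finger_force: 79.2
clock: 34.48
eef_pos: [0.6182, 0.0925, 0.2546]
tool_rot: [2.213, 2.211, 0.021]
force: [1.0, 1.2, -5.0]
width: 0.258
finger_force: 80.0
34.475 [0.6182 0.0925 0.2546] F [ 1.   1.2 -5. ] w 0.258 ff 80.04973411560059
[[0.001, 1.0, 0.019], [1.0, -0.001, -0.0], [-0.0, 0.019, -1.0]] [-0.01  0.16  1.71  0.    1.25 -0.01]
225 ((0.6094298362731934, -0.4181225597858429), (0.013736341148614883, 0.11792158335447311), 89.71864318847656)
1176 ((0.5236520767211914, -0.26855283975601196), (0.2289642095565796, 0.20073364675045013), 85.09557342529297)
net [([0.5187, -0.2626, -0.0009], 0.73)]
[-38.06  -5.26   0.56]
```

```bash
python3 - <<'E'
from h import *
o,im,d=snap('wrist','w8.png'); o,im2,d=snap('scene')
cv2.imwrite('pics/c8.png',np.hstack([im,cv2.resize(im2[150:290,200:387],(561,420))])[::1,:,::-1][:, :, :])
a=cv2.imread('pics/c8.png'); cv2.imwrite('pics/c8.png',cv2.resize(a,(800,300)))
E
```

```text
(no output)
```

View pics/c8.png

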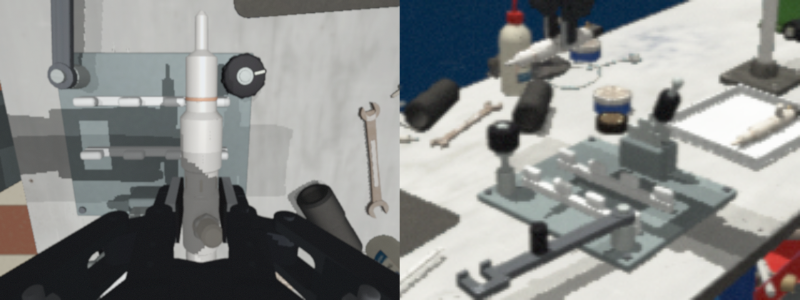

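```bash
python3 - <<'E'
from h import *
o,im,d=snap('wrist'); P=cloud('wrist',o,d)
M=R.from_rotvec(o['tool_rot']).as_matrix(); T=(P-o['eef_pos'])@M
for x in np.arange(-.01,.125,.01):
  k=T[(abs(T[...,0]-x)<.002)&(abs(T[...,1])<.03)&(T[...,2]<.03)&(T[...,2]>-.05)]
  if len(k): 
    c=k[k[:,2]<np.percentile(k[:,2],3)+.006]
    print(round(x,3),len(k),'top z',np.percentile(k[:,2],3).round(4),'y',np.percentile(k[:,1],[2,98]).round(4))
print(find('injector_a_mid','wrist'), o['eef_pos'])
E
```

```text
-0.01 1034 top z -0.0206 y [-0.011   0.0124]
0.0 944 top z -0.0383 y [-0.0295  0.0135]
0.01 2232 top z -0.0392 y [-0.0274  0.0279]
0.02 514 top z 0.003 y [-0.011   0.0125]
0.03 559 top z 0.0032 y [-0.0109  0.012 ]
0.04 576 top z 0.0032 y [-0.0107  0.0123]
0.05 614 top z 0.0042 y [-0.0098  0.0112]
0.06 474 top z 0.0064 y [-0.0079  0.0091]
0.07 494 top z 0.0067 y [-0.0078  0.009 ]
0.08 460 top z 0.0068 y [-0.0073  0.0088]
0.09 216 top z 0.0118 y [-0.0027  0.0041]
0.1 191 top z 0.012 y [-0.0027  0.0041]
[] [0.61249553 0.09247961 0.241983  ]
```

The injector is held level, but 11 mm lower in the fingers than the first one was, so I'll set it down with the TCP at about 31 mm.

```bash
python3 -m creep '[[[-4.2,-0.57,0,0,0,0,1.5],[-4.2,-0.57,0,0,0,0,1.5],[-4.2,-0.57,0,0,0,0,1.5],[-4.2,-0.57,0,0,0,0,1.5],[-4.2,-0.57,0,0,0,0,1.5],[-4.2,-0.57,0,0,0,0,1.5],[-4.2,-0.57,0,0,0,0,1.5],[-4.2,-0.57,0,0,0,0,1.5],[-4.2,-0.57,0,0,0,4.5,1.5],[0,0,0,0,0,0,1.5]]]' 100
python3 - <<'E'
from h import *
o=st(); tray(); print(step([.561,-.288,.031]))
o,im,d=snap('wrist'); P=cloud('wrist',o,d)
M=R.from_rotvec(o['tool_rot']).as_matrix(); T=(P-o['eef_pos'])@M
for x in np.arange(.02,.125,.02):
  k=T[(abs(T[...,0]-x)<.002)&(abs(T[...,1])<.03)&(T[...,2]<.03)&(T[...,2]>-.05)]
  if len(k): print(round(x,3),len(k),'top z',np.percentile(k[:,2],3).round(4),'y',np.percentile(k[:,1],[2,98]).round(4))
E
```

```text
clock: 36.02
eef_pos: [0.5612, -0.2882, 0.2427]
tool_rot: [-2.311, -2.125, 0.001]
force: [-0.1, 1.1, -4.7]
width: 0.25
finger_force: 102.2
36.025 [ 0.5612 -0.2882  0.2427] F [-0.1  1.1 -4.7] w 0.25 ff 102.15210285270587
[[0.083, 0.997, -0.002], [0.997, -0.083, 0.001], [0.001, -0.002, -1.0]] [-0.63  0.2   1.69 -0.    1.25 -0.55]
257 ((0.521196186542511, -0.20708410441875458), (0.10544110089540482, 0.20028431713581085), 85.1104736328125)
330 ((0.4811365008354187, -0.23564960062503815), (0.12367915362119675, 0.024386700242757797), 87.18069458007812)
net [([0.5145, -0.2637, -0.0007], 0.69), ([0.5482, -0.0296, 0.0535], 0.23)]
[-3.30e-01 -2.00e-02  2.12e+01]
0.02 509 top z 0.0029 y [-0.0111  0.0127]
0.04 586 top z 0.0034 y [-0.0108  0.0123]
0.06 468 top z 0.0064 y [-0.0079  0.009 ]
0.08 459 top z 0.0071 y [-0.0074  0.0087]
0.1 188 top z 0.0121 y [-0.0027  0.004 ]
```

```bash
python3 -m creep '[[[0,0,5,0,0,0,1.5],[0,0,5,0,0,0,1.5],[0,0,5,0,0,0,1.5],[0,0,3,0,0,0,1.5],[0,0,1.5,0,0,0,1.5],[0,0,0.8,0,0,0,1.5],[0,0,0,0,0,0,1.5],[0,0,0,0,0,0,1.5]]]'
python3 - <<'E'
from h import *
st(); print(step([.561,-.288,.031]))
E
```

```text
clock: 37.17
eef_pos: [0.5638, -0.2861, 0.0439]
tool_rot: [2.305, 2.129, 0.002]
force: [0.4, -1.5, -5.2]
width: 0.242
finger_force: 102.1
37.175 [ 0.5638 -0.2861  0.0439] F [ 0.4 -1.5 -5.2] w 0.242 ff 102.08028281573206
[[0.079, 0.997, 0.004], [0.997, -0.079, -0.002], [-0.002, 0.004, -1.0]] [-0.63  0.43  1.8   0.    0.91 -0.55]
[-0.2  -0.27  1.29]
```

```bash
python3 -m creep '[[[-0.1,-0.2,0.5,0,0,0,1.5],[0,0,0.4,0,0,0,1.5],[0,0,0.2,0,0,0,1.5],[0,0,0,0,0,0,1.5]]]'
python3 - <<'E'
from h import *
st()
o,im,d=snap('wrist'); P=cloud('wrist',o,d)
M=R.from_rotvec(o['tool_rot']).as_matrix(); T=(P-o['eef_pos'])@M
for x in np.arange(.02,.125,.02):
  k=P[(abs(T[...,0]-x)<.002)&(abs(T[...,1])<.005)&(T[...,2]<.05)&(T[...,2]>-.05)]
  if len(k): print(round(x,3),len(k),'top z world',np.median(k[:,2]).round(4))
E
```

```text
clock: 37.67
eef_pos: [0.5605, -0.2863, 0.0319]
tool_rot: [-2.307, -2.131, -0.0]
force: [-4.3, 2.2, 1.9]
width: 0.243
finger_force: 103.0
37.675 [ 0.5605 -0.2863  0.0319] F [-4.3  2.2  1.9] w 0.243 ff 103.04524854873307
[[0.079, 0.997, -0.0], [0.997, -0.079, 0.0], [0.0, -0.0, -1.0]] [-0.63  0.44  1.81  0.    0.89 -0.55]
0.02 224 top z world 0.0276
0.04 251 top z world 0.0277
0.06 285 top z world 0.0241
0.08 291 top z world 0.0235
0.1 249 top z world 0.0176
```

On the floor: body top is at 28 mm, which is the 3 mm floor plus 25 mm. Release and check.

```bash
python3 -m creep '[[[0,0,0,0,0,0,3.8],[0,0,0,0,0,0,4.4],[0,0,0,0,0,0,4.4],[0,0,-3,0,0,0,4.4],[0,0,-6,0,0,0,4.4],[0,0,-6,0,0,0,4.4],[0,0,-6,0,0,-4.5,4.4],[0,0,0,0,0,0,4.4]]]'
python3 - <<'E'
from h import *
st(); snap('wrist','w9.png'); print(find('injector_a_mid','wrist'),find('tray','wrist'))
snap('top'); print(find('bar_handle','top'),find('injector_a_mid','top'))
E
```

```text
clock: 38.72
eef_pos: [0.5634, -0.2884, 0.2495]
tool_rot: [2.211, 2.21, 0.005]
force: [-0.3, 0.0, -0.5]
width: 0.516
finger_force: 0.0
38.725 [ 0.5634 -0.2884  0.2495] F [-0.3  0.  -0.5] w 0.516 ff 0.0
[[0.001, 1.0, 0.013], [1.0, -0.0, -0.009], [-0.009, 0.013, -1.0]] [-0.63  0.19  1.69  0.    1.25 -0.63]
[([0.4756, -0.2837, 0.0206], 0.56)] [([0.516, -0.2658, -0.0028], 0.71)]
[([0.4592, 0.2955, 0.0797], 0.56)] [([0.4757, -0.286, 0.0156], 0.78), ([0.5447, 0.1048, 0.0249], 0.41)]
```

View pics/w9.png

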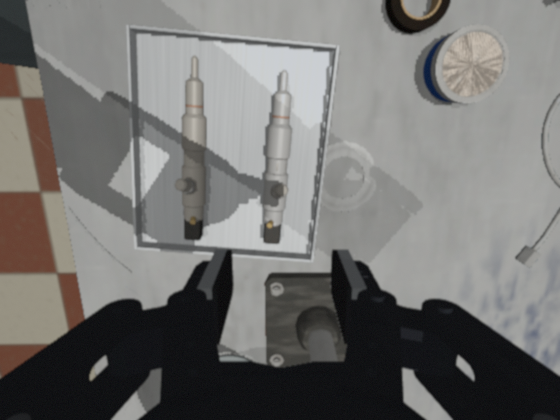

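Both injectors lie flat and side by side in the tray, at about (193,150) and (277,160) px, with nothing touching the walls. Now to bring the bar back.

```bash
python3 -m creep '[[[5.86,-1.01,0,0,0,0,4.8],[5.86,-1.01,0,0,0,0,4.8],[5.86,-1.01,0,0,0,0,4.8],[5.86,-1.01,0,0,0,0,4.8],[5.86,-1.01,0,0,0,0,4.8],[5.86,-1.01,0,0,0,0,4.8],[5.86,-1.01,0,0,0,0,4.8],[5.86,-1.01,0,0,0,0,4.8],[5.86,-1.01,0,0,0,0,4.8],[5.86,-1.01,0,0,0,8.4,4.8]]]' 20
python3 -m creep '[[[0,0,3,0,0,0,4.8],[0,0,0,0,0,0,4.8]]]'
python3 - <<'E'
from h import *
st(); print(step([.4624,.2972,.085]))
o,im,d=snap('top');P=cloud('top',o,d)
q=P[(abs(P[...,0]-.462)<.03)&(abs(P[...,1]-.297)<.03)&(P[...,2]>.085)&(P[...,2]<.11)]; print(len(q), np.median(q,0) if len(q) else '')
E
```

```text
clock: 40.28
eef_pos: [0.4588, 0.3014, 0.2395]
tool_rot: [2.383, 2.047, -0.002]
force: [1.3, 0.1, 0.6]
width: 0.562
finger_force: 0.0
clock: 40.52
eef_pos: [0.4574, 0.2995, 0.2068]
tool_rot: [-2.376, -2.052, 0.012]
force: [-0.5, 0.3, -0.1]
width: 0.562
finger_force: 0.0
40.525 [0.4574 0.2995 0.2068] F [-0.5  0.3 -0.1] w 0.562 ff 0.0
[[0.145, 0.989, -0.007], [0.989, -0.145, -0.003], [-0.004, -0.006, -1.0]] [ 0.39  0.05  1.93 -0.    1.17  0.54]
[-0.1   0.6  12.18]
0
```

```bash
python3 -m creep '[[[-0.1,0.55,4,0,0,0,4.8],[0,0,4,0,0,0,4.8],[0,0,3,0,0,0,4.8],[0,0,1.1,0,0,0,4.8],[0,0,0,0,0,0,2.8],[0,0,0,0,0,0,2.8],[0,0,0,0,0,0,2.8]]]'
python3 - <<'E'
from h import *
o=st(); v=o['eef_pos']-np.array([.444,.164,.085]); print(np.hypot(v[0],v[1]),np.arctan2(v[1],v[0]))
E
```

```text
clock: 41.45
eef_pos: [0.4664, 0.2983, 0.0916]
tool_rot: [2.378, 2.051, 0.006]
force: [-0.0, 0.5, 0.1]
width: 0.326
finger_force: 0.0
41.45 [0.4664 0.2983 0.0916] F [-0.   0.5  0.1] w 0.326 ff 0.0
[[0.147, 0.989, 0.004], [0.989, -0.147, 0.001], [0.002, 0.004, -1.0]] [ 0.39  0.2   1.99 -0.    0.95  0.53]
0.13620066068204778 1.4057260718332822
```

```bash
python3 -m creep '[[[-0.1,0,0.5,0,0,0,2.8],[-0.1,1.6,0,0,0,6.8,2.8],[-0.1,1.6,0,0,0,6.8,2.8],[-0.1,1.6,0,0,0,6.8,2.8],[-0.1,1.6,0,0,0,6.8,2.8],[-0.1,1.6,0,0,0,6.8,2.8],[-0.1,1.6,0,0,0,6.8,2.8],[-0.1,1.6,0,0,0,6.8,2.8],[-0.1,1.6,0,0,0,6.8,2.8],[0,0,0,0,0,0,2.8]]]'
python3 - <<'E'
from h import *
o=st(); v=o['eef_pos']-np.array([.444,.164,.085]); print(np.hypot(v[0],v[1]),np.arctan2(v[1],v[0]))
E
```

```text
clock: 42.7
eef_pos: [0.5659, 0.224, 0.085]
tool_rot: [3.053, 0.737, 0.002]
force: [0.2, 0.5, 0.6]
width: 0.326
finger_force: 0.0
42.7 [0.5659 0.224  0.085 ] F [0.2 0.5 0.6] w 0.326 ff 0.0
[[0.89, 0.456, 0.001], [0.456, -0.89, -0.0], [0.001, 0.001, -1.0]] [ 0.21  0.32  1.85 -0.    0.96  1.31]
0.13585829540874717 0.4575950853480241
```

```bash
python3 -m creep '[[[-0.1,1.6,0,0,0,6.8,2.8],[-0.1,1.6,0,0,0,6.8,2.8],[-0.1,1.6,0,0,0,6.8,2.8],[-0.1,1.5,0,0,0,6.8,2.8],[0,0.3,0,0,0,0,2.8],[0,0,0,0,0,0,2.8]]]'
python3 - <<'E'
from h import *
o=st(); v=o['eef_pos']-np.array([.444,.164,.085]); print(np.hypot(v[0],v[1]),np.arctan2(v[1],v[0]))
E
```

```text
clock: 43.45
eef_pos: [0.58, 0.1612, 0.0853]
tool_rot: [-3.141, -0.003, -0.003]
force: [-0.4, -0.2, -0.1]
width: 0.325
finger_force: 0.0
43.45 [0.58   0.1612 0.0853] F [-0.4 -0.2 -0.1] w 0.325 ff 0.0
[[1.0, 0.002, 0.002], [0.002, -1.0, 0.0], [0.002, -0.0, -1.0]] [ 0.1   0.31  1.87 -0.    0.96  1.67]
0.13607162063080888 -0.0207065789748386
```

```bash
python3 -m creep '[[[0,0.2,0,0,0,0,2.8],[0,0.15,0,0,0,0,2.8],[0,0,0,0,0,0,2.8]]]'; python3 -m creep '[[[0,0.2,0,0,0,0,2.8],[0,0,0,0,0,0,2.8]]]'
```

```text
clock: 43.82
eef_pos: [0.58, 0.1602, 0.0853]
tool_rot: [-3.136, 0.001, -0.004]
force: [0.4, 9.4, -0.7]
width: 0.328
finger_force: 4.3
clock: 44.08
eef_pos: [0.5799, 0.1601, 0.0852]
tool_rot: [-3.133, 0.003, -0.004]
force: [1.1, 14.6, -1.5]
width: 0.328
finger_force: 7.2
```

The bar is against its stop. Back off, release, rise, and verify.

```bash
python3 -m creep '[[[0,-0.4,0,0,0,0,4.8],[0,0,0,0,0,0,4.8],[0,0,0,0,0,0,4.8],[0,0,-4,0,0,0,4.8],[0,0,-6,0,0,0,4.8],[-3,3,-6,0,0,0,4.8],[-3,4,-3,0,0,0,4.8],[0,0,0,0,0,0,4.8],[0,0,0,0,0,0,4.8]]]'
python3 - <<'E'
from h import *
st(); o,im,d=snap('wrist','w10.png'); P=cloud('wrist',o,d)
for q in ['bar_handle','bar_pivot','collar_grip','nut_grip']: print(q,find(q,'wrist'))
for c in ([.6586,.1638],[.579,.164]):
  q=P[(abs(P[...,0]-c[0])<.03)&(abs(P[...,1]-c[1])<.03)&(P[...,2]>.094)&(P[...,2]<.13)]; print(np.median(q,0))
snap('top'); tray()
for q in ['injector_a_mid','tin','brush','driver','roll','hexkey']: print(q,find(q,'top')[:3])
E
```

```text
clock: 45.2
eef_pos: [0.5241, 0.0936, 0.2656]
tool_rot: [-3.141, 0.003, -0.001]
force: [0.6, -0.7, -0.3]
width: 0.559
finger_force: 0.0
45.2 [0.5241 0.0936 0.2656] F [ 0.6 -0.7 -0.3] w 0.559 ff 0.0
[[1.0, -0.002, 0.001], [-0.002, -1.0, 0.0], [0.001, -0.0, -1.0]] [-0.01 -0.04  1.91  0.    1.28  1.56]
bar_handle [([0.5772, 0.1633, 0.0777], 0.7)]
bar_pivot [([0.4421, 0.1643, 0.082], 0.73)]
collar_grip [([0.5164, -0.0299, 0.1234], 0.64)]
nut_grip [([0.6633, 0.1638, 0.1045], 0.69)]
[0.65388862 0.16100085 0.11532267]
[0.57886283 0.16333694 0.09674739]
247 ((0.6101407408714294, -0.4172207713127136), (0.015204383060336113, 0.1196436956524849), 89.92549896240234)
1712 ((0.5158798694610596, -0.26887309551239014), (0.22866190969944, 0.20044943690299988), 85.06745147705078)
net [([0.5089, -0.2631, 0.0029], 0.72)]
injector_a_mid [([0.4762, -0.2859, 0.0153], 0.91)]
tin [([0.744, -0.1787, -0.001], 0.78)]
brush [([0.5461, -0.0319, 0.0554], 0.64), ([0.4934, 0.4775, 0.0043], 0.55)]
driver [([0.5944, 0.4178, 0.0003], 0.94)]
roll [([0.6918, -0.1233, -0.0012], 0.74)]
hexkey [([0.3898, 0.4095, 0.0016], 0.51)]
```

View pics/w10.png

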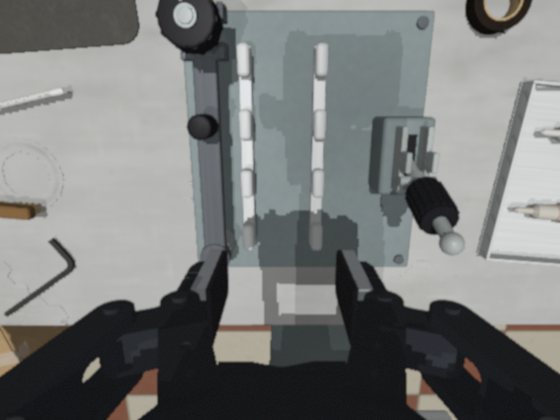

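The bar is closed along x, with its handle at (202,126) px where it was at the start. The lever is still OFF with the collar home, the nut is raised, and both injectors are in the tray. Handing in.

```bash
python3 -c "
from cell import robot
print(robot.close_job())"
```

```text
the job is handed in; nothing more can be done
None
```

I've handed the job in: the rig is switched off, the nut is loose, both injectors present lie flat side by side in the tray, the bar is back against its stop, and the other bench items are where they were; the tray moved about 8 mm, and the judge's result was not shown.

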